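# Draw out the picking tray and confirm

### The arm

A 7-joint arm with a two-finger parallel gripper is mounted at the origin on the work surface. World frame = base frame: x ahead of the robot, y to its left, z up, the work surface at z = 0. Lengths are in m, angles in rad, forces in N, time in s.
With the tool pointing down it reaches from about 0.425 to 0.925 m from the base axis. Payload 6.8 kg.
Tool frame: the origin (TCP) lies on the mounting face of the last link; the fingertips stand 173 mm ahead of it and the grasp point (between the pads) lies 155 mm ahead of it; z points along the fingers, y is the line along which they close (so a half turn about z gives the same grasp; the last joint's range is limited). The gripper opens to 85 mm and grips with 20 to 120 N. Pads are 22 mm wide; open, the fingers measure 114 mm over their backs; the gripper's body (76 mm by 85 mm) begins 54 mm behind the grasp point. The pads swing forward as they close: fully open they stand 13 mm farther back than shut.
Start: joints at [-1.268, 0.477, 0.022, 1.555, -0.011, 1.109, -0.083], TCP at [0.27, 0.619, 0.405] pointing down, gripper open.
Joint ranges: [-2.96, 2.96], [-0.34, 2.1], [-1.41, 1.46], [0.24, 2.44], [-1.37, 4.51], [0.17, 1.92], [-2.96, 2.96]. Speed limits (rad/s): [2.39, 2.39, 3.14, 3.14, 3.14, 3.14, 3.14].

### API

Orientations are given as a rotation vector (axis times angle).
In Python, from bench import r gives the robot as it stands.
- The arm moves only by the tool carry_out, never from a script. Its argument "moves" is a list of rows, each a list of 5 numbers: the shift along the tool's x, y, z in m, then the turn about the tool's z in rad, then the finger opening in m, from 0 to 0.0854. In form: [[dx, dy, dz, roll, claw], ...]. A call has exactly 8 rows; each row is the pose to reach, as a shift and turn from the pose commanded when the call began, along the tool's axes at that moment; what a row does not reach only later rows make up. A row lasts 1/10 s, in which the tool goes at most 50 mm and 8.59 degrees, less where a joint would pass 70% of its speed; a pose out of reach is approached as far as the arm can. A call with a gripper value outside its range is refused whole. The fingers move at their own pace and stop on an object; "force" is the grip in N (left out, the last holds). Time passes only in rows, so rows that repeat a pose let the fingers close, or fill a call up. It gives the time, the measured TCP pose, the force, the opening and the grip force at its end, in the units of the state.
- r.get_obs(): the state, without advancing time (a new reading comes with each control period).
- r.grab_frame(name): name is "scene" or "top"; returns the picture (480x640x3 uint8, red, green, blue); there is no depth.
- r.calibration(name): a dict with "fx", "fy", "cx", "cy" (pixels), "rvec" (rotation vector, rad) and "tvec" (3), from world to camera coordinates, as OpenCV has them. Camera axes: x right, y down, z forward; pixel columns grow to the right and rows downward; lengths in m; the calibration is good to about 2 mm. A picture is of the moment at which its call begins. calibration takes no time and is no camera call.
- r.hand_in(): hands the job in; it is judged then, once.
The state is a dict: "clock": time; "joints": joint angles; "qvel": joint speeds; "tau": joint torques, N m; "tcp_pos": TCP position; "orientation": TCP orientation; "contact_force": force on the tool from outside, world axes, zero at the start; "moment": the same for the moment, N m; "grip_width": finger opening in m; "gripper_force": force on a finger pad.
Only numpy, scipy, OpenCV 4.12 (cv2) and the standard library are available. Lean on these libraries where they do the work, as an engineer would, in place of code of your own. Each camera call takes 0.05 s, during which the arm holds its last target. There are 200 camera calls.

### The job

At the packing table, find the tray that holds the orange tape roll, hook a fingertip behind its front lip and gently draw that tray all the way out to its stop. Then press the green button on the grey console fully down and let it come back up. Do not pinch the tray, do not touch the stock in the trays, leave the other two trays as they are, do not press the red button, and disturb nothing else on the table.

Things in the scene. Friction and masses are not known exactly. Their poses are not given: they have to be found in the camera images.
- rack: Low three-lane picking rack fixed to the table; dark steel base 290 x 360 x 10 mm, plywood deck over the rear, 80 mm high. Origin on the table surface amid the lanes; its x axis points to the back of the rack (away from the robot, within about 15 degrees), y to the left. Lane centres lie at y = +112 (tray0), 0 (tray1), -112 mm (tray2). The deck spans x = 70 to 140 mm, so it overhangs only the rear of the trays.
- tray0 (a joint): How far tray0 (lane y = +112 mm, grey plastic, 96 mm wide, identical to its neighbours) is drawn out, m: 0 home, 0.09 at its outer stop. It slides along the rack's -x with about 2 N of friction and stays where it is left; at the start it is 0 to 0.02.
- tray0_pull (a point): Middle of the floor of tray0's finger channel, 16 mm above the table; moves with the tray; its axes are the rack's. The channel is open above, 48 mm front to back (along rack x) and 96 mm wide: behind it (+x) is the tray's 38 mm high front wall, before it (-x) the upright lip, 5 mm thick, its inner face 24 mm from this point and its top edge 34 mm above this point. A white ticket strip slopes down and out from the lip's top for about 30 mm.
- tray1 (a joint): How far tray1 (lane y = +0 mm, grey plastic, 96 mm wide, identical to its neighbours) is drawn out, m: 0 home, 0.09 at its outer stop. It slides along the rack's -x with about 2 N of friction and stays where it is left; at the start it is 0 to 0.02.
- tray1_pull (a point): Middle of the floor of tray1's finger channel, 16 mm above the table; moves with the tray; its axes are the rack's. The channel is open above, 48 mm front to back (along rack x) and 96 mm wide: behind it (+x) is the tray's 38 mm high front wall, before it (-x) the upright lip, 5 mm thick, its inner face 24 mm from this point and its top edge 34 mm above this point. A white ticket strip slopes down and out from the lip's top for about 30 mm.
- tray2 (a joint): How far tray2 (lane y = -112 mm, grey plastic, 96 mm wide, identical to its neighbours) is drawn out, m: 0 home, 0.09 at its outer stop. It slides along the rack's -x with about 2 N of friction and stays where it is left; at the start it is 0 to 0.02.
- tray2_pull (a point): Middle of the floor of tray2's finger channel, 16 mm above the table; moves with the tray; its axes are the rack's. The channel is open above, 48 mm front to back (along rack x) and 96 mm wide: behind it (+x) is the tray's 38 mm high front wall, before it (-x) the upright lip, 5 mm thick, its inner face 24 mm from this point and its top edge 34 mm above this point. A white ticket strip slopes down and out from the lip's top for about 30 mm.
- orange_roll_c (a point): Centre of the orange ring-shaped tape roll (64 mm across, hole 40 mm, 45 mm high) lying flat in one of the three trays, on a tray floor 16 mm above the table, between the tray's front wall and the deck. Which lane it lies in varies.
- blue_box_c (a point): Centre of the blue box (55 x 45 x 45 mm high) lying in another tray.
- green_tin_c (a point): Centre of the green tin (54 mm across, 45 mm high) standing in another tray.
- console: Grey confirmation box fixed to the table, to the left or the right of the rack's front; 90 x 150 x 35 mm high; origin centre of its underside. Carries a green button and a red button 72 mm apart.
- green_button_top (a point): Centre of the top of the green button (32 mm across) on the console; pressed straight down.
- green_button (a joint): Green button travel, m: 0 up, 0.006 fully down (about 5 N); springs back.
- red_button_top (a point): Centre of the top of the red button (32 mm across), beside the green one on the console.
- red_button (a joint): Red button travel, m: 0 up, 0.006 fully down.
- dispenser: Black desk tape dispenser fixed to the table on the side away from the console; 170 x 65 x 94 mm high; origin centre of its underside.
- carton_c (a point): Centre of a loose brown carton, 100 x 80 x 60 mm high, left of the rack.
- brown_roll_c (a point): Centre of a loose white paper-tape roll, 90 mm across, 48 mm high, lying flat right of the rack.
- pen_cup_c (a point): Centre of an empty black pen cup, 72 mm across, 90 mm high, far right.
Not all that is in view belongs to the job. Leave any purple or yellow look-alike of the console alone.

How it is judged:
By the outcome, as a careful person would: the job done as asked, in the order asked, and still so for the second after the job is handed in, with the robot touching nothing.
It also fails if it takes over 48 s, if anything falls off the work surface, if the arm or the gripper's body presses on something with over 40 N, if the wrist force passes 120 N, or if a joint passes its speed limit or range.

## Working session

There is one attempt and no reset: what is moved stays moved. The work goes in short steps, Python scripts to look and compute and a tool call to move; the robot and the scene stay as the last step left them, time stands still between calls to the robot, and variables do not carry over. Pictures are saved under pics/ and viewed, at most 10 in all, crops included, and the job is handed in when it is done.

Besides the shell and the picture viewer there is one more tool, called after "Call:" as name(argument=value, ...), one argument or row to a line, values as JSON. carry_out: Moves the arm, as the interface text tells. Its arguments: {"type":"object","properties":{"moves":{"type":"array","items":{"type":"array","items":{"type":"number"}}},"force":{"type":"number"}},"required":["moves"]}

```bash
mkdir -p pics; ls
python3 - <<'E'
from bench import r
import cv2
for n in("top","scene"):
    cv2.imwrite(f"pics/{n}0.png",r.grab_frame(n)[:,:,::-1]); print(n,r.calibration(n))
print(r.get_obs())
E
```

```text
pics
top {'fx': 602.9051850126502, 'fy': 602.9051850126502, 'cx': 316.6172006227778, 'cy': 240.81011982532695, 'rvec': array([ 2.16316046, -2.23000099,  0.0728258 ]), 'tvec': array([-0.05645458,  0.5254461 ,  1.6485225 ])}
scene {'fx': 531.8476597391153, 'fy': 531.8476597391153, 'cx': 317.3321076177341, 'cy': 242.31592074654532, 'rvec': array([ 2.13545211,  1.40857167, -0.48873311]), 'tvec': array([-0.14591107, -0.349171  ,  1.93760938])}
{'clock': 0.1, 'joints': array([-1.26809279,  0.47774019,  0.02235574,  1.55633752, -0.01147494,
        1.10928977, -0.08310181]), 'qvel': array([ 0.00120513, -0.00153331, -0.00056043, -0.00139365, -0.00028442,
        0.00036991,  0.00123532]), 'tau': array([ 3.28001399e-03, -5.97765505e+01,  1.61315940e+00, -2.81953418e+01,
        1.27553375e-02,  5.17727807e-03,  1.04315767e-06]), 'tcp_pos': array([0.26946287, 0.61862033, 0.40381406]), 'orientation': array([-6.40694471e-01, -3.07537328e+00,  2.56900084e-03]), 'contact_force': array([-0.56302181, -0.48732147, -0.59179273]), 'moment': array([0.00759618, 0.01644492, 0.01779012]), 'gripper_force': 0.0, 'grip_width': 0.08569866281452138}
```

View pics/top0.png

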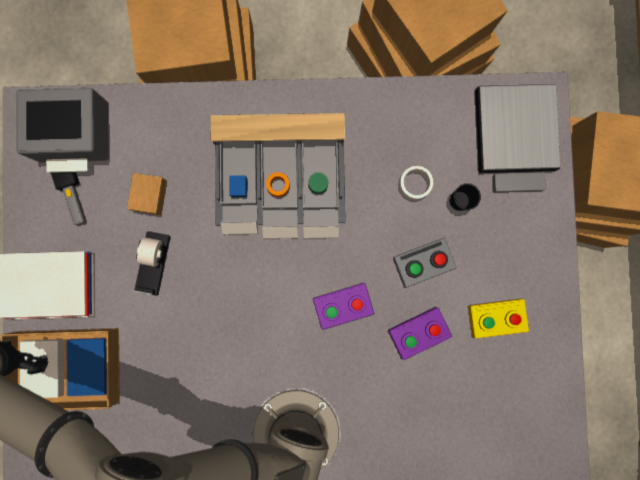

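View pics/scene0.png

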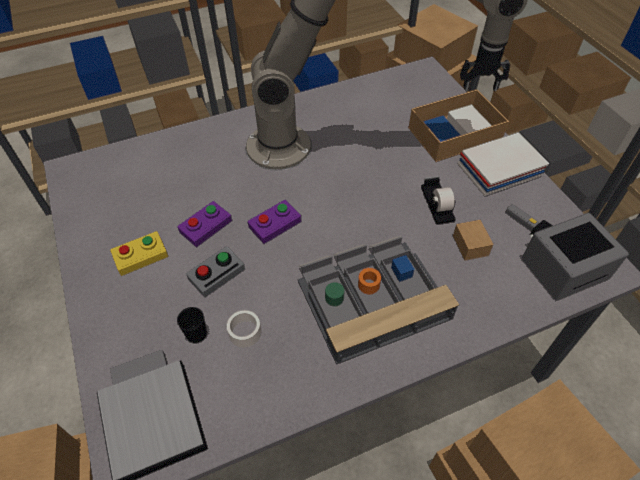

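The top view shows the orange roll at (278,184) in the middle lane (tray1), the blue box at (238,186) and the green tin at (318,183). The grey console is at (425,262), with its green button at (415,269) and red at (440,259). The look-alikes are two purple boxes at (344,306) and (420,333) and a yellow one at (499,319), so the grey one fits. I'll confirm this in one enlarged crop and take measurements.

```bash
cat > h.py <<'E'
import numpy as np, cv2
from bench import r
def cam(n):
    c=r.calibration(n); K=np.array([[c['fx'],0,c['cx']],[0,c['fy'],c['cy']],[0,0,1]]); return K,cv2.Rodrigues(c['rvec'])[0],c['tvec']
def ray(n,px,z):
    K,R,t=cam(n); o=-R.T@t; d=R.T@np.linalg.solve(K,[px[0],px[1],1]); return o+d*(z-o[2])/d[2]
def proj(n,p):
    c=r.calibration(n);K=cam(n)[0]; return cv2.projectPoints(np.float64(p).reshape(-1,1,3),c['rvec'],c['tvec'],K,None)[0][:,0]
def blobs(im,lo,hi,amin=30):
    m=cv2.inRange(cv2.cvtColor(im,cv2.COLOR_BGR2HSV),lo,hi); n,l,s,c=cv2.connectedComponentsWithStats(m)
    return [(c[i],s[i]) for i in range(1,n) if s[i][4]>=amin]
E
python3 - <<'E'
from h import *
t=cv2.imread('pics/top0.png'); s=cv2.imread('pics/scene0.png')
cv2.imwrite('pics/crop1.png',cv2.resize(t[105:295,200:460],None,fx=3,fy=3,interpolation=cv2.INTER_CUBIC))
for n,im in(('top',t),('scene',s)):
  for nm,lo,hi,z in(('green',(45,80,40),(85,255,255),.045),('orange',(8,180,150),(16,255,255),.061),('wood',(10,60,120),(24,190,255),.08),('red',(0,190,80),(5,255,255),.045)):
    for c,st in blobs(im,lo,hi):
      if (n=='top' and 200<c[0]<540 and 105<c[1]<360) or (n=='scene' and 100<c[0]<470 and 180<c[1]<370):
        print(n,nm,c.round(1),st[4],ray(n,c,z).round(4))
m=cv2.inRange(cv2.cvtColor(t,cv2.COLOR_BGR2HSV),(10,60,120),(24,190,255)); m[:100]=0;m[160:]=0;m[:,:200]=0;m[:,360:]=0
b=cv2.boxPoints(cv2.minAreaRect(cv2.findNonZero(m))); 
for p in b: print('deck',p,ray('top',p,.08).round(4))
E
```

```text
top green [317.9 182.8] 306 [ 0.68   -0.0805  0.045 ]
top green [414.9 268.5] 129 [ 0.4386 -0.3357  0.045 ]
top green [331.1 312. ] 98 [ 0.3288 -0.1053  0.045 ]
top green [488.7 322.4] 89 [ 0.2875 -0.5289  0.045 ]
top green [410.4 341.5] 106 [ 0.2433 -0.3159  0.045 ]
top orange [276.1 183.2] 70 [0.6798 0.0324 0.061 ]
top orange [280.6 182.1] 30 [0.6823 0.0202 0.061 ]
top wood [277.2 126.7] 3585 [0.8291 0.0244 0.08  ]
top wood [278.7 176.4] 45 [0.6947 0.024  0.08  ]
top wood [495.8 301.2] 61 [ 0.3456 -0.5404  0.08  ]
top wood [510.3 327.8] 91 [ 0.2747 -0.5753  0.08  ]
top red [439.5 259. ] 106 [ 0.4624 -0.4035  0.045 ]
top red [356.9 304.1] 71 [ 0.3477 -0.1754  0.045 ]
top red [515. 319.] 73 [ 0.2946 -0.6006  0.045 ]
top red [434.5 329.9] 75 [ 0.272 -0.382  0.045]
scene green [210.5 209. ] 66 [ 0.2361 -0.3116  0.045 ]
scene green [281.8 207.6] 63 [ 0.3211 -0.1005  0.045 ]
scene green [146.9 240.2] 66 [ 0.2806 -0.5252  0.045 ]
scene green [222.4 256.6] 97 [ 0.432  -0.3313  0.045 ]
scene green [334.2 293.4] 334 [ 0.6809 -0.0783  0.045 ]
scene orange [369.5 277. ] 161 [0.6797 0.032  0.061 ]
scene wood [137.9 251.2] 901 [ 0.3416 -0.5551  0.08  ]
scene wood [391.3 317.5] 3171 [0.829  0.0207 0.08  ]
scene red [262.9 218.4] 50 [ 0.3397 -0.171   0.045 ]
scene red [192.5 221.8] 49 [ 0.265  -0.3781  0.045 ]
scene red [123.6 249.5] 45 [ 0.288  -0.5971  0.045 ]
scene red [202.4 270.1] 78 [ 0.4555 -0.399   0.045 ]
deck [209.62773 114.42989] [0.8676 0.2045 0.08  ]
deck [343.99084 112.39408] [ 0.8629 -0.1559  0.08  ]
deck [344.39386 138.99405] [ 0.7906 -0.1545  0.08  ]
deck [210.03076 141.02985] [0.7955 0.2049 0.08  ]
```

View pics/crop1.png

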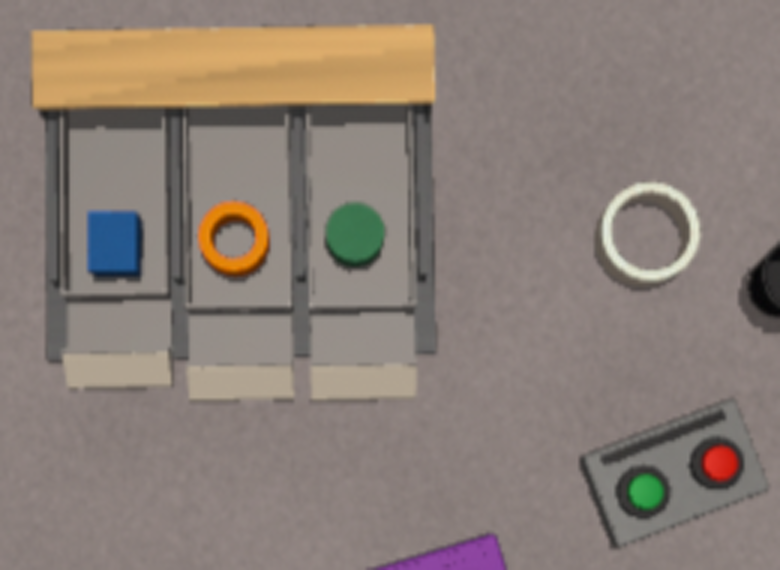

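The crop confirms the orange roll is in the middle tray. That tray's wall is at crop y≈308 and its lip top at y≈366, spanning x 188–294. The grey console has its green button at (647,491) and red at (717,463). Next I'll compute the lip and button positions and the move deltas.

```bash
cat >> h.py <<'E'
from scipy.spatial.transform import Rotation as Ro
def tri(a,b):
    P=[]
    for n in('top','scene'):
        K,R,t=cam(n); P.append(K@np.c_[R,t])
    X=cv2.triangulatePoints(P[0],P[1],np.float64(a),np.float64(b)).ravel(); return X[:3]/X[3]
def delta(tip,yawy):
    "tool-axis shift and roll to put closed fingertip at tip, tool y at world angle yawy"
    o=r.get_obs(); R=Ro.from_rotvec(o['orientation']).as_matrix()
    d=R.T@(np.array(tip)+[0,0,.173]-o['tcp_pos']); a=np.arctan2(R[1,1],R[0,1])
    print('t',o['clock'],'tcp',o['tcp_pos'].round(4),'delta',d.round(4),'roll',round(-(yawy-a),4),'F',o['contact_force'].round(1),'grip',o['grip_width'].round(4))
E
python3 - <<'E'
from h import *
t=cv2.imread('pics/top0.png')
print('green',tri([414.9,268.5],[222.4,256.6]),'red',tri([439.5,259],[202.4,270.1]))
g=cv2.cvtColor(t,cv2.COLOR_BGR2GRAY).astype(float)
print('profile',[(y,int(g[y,270:290].mean())) for y in range(200,242)])
for u,v,z in((280,207.5,.054),(280,226.7,.05),(238,222,.05),(321,226.5,.05)): print(ray('top',(u,v),z).round(4))
h=np.deg2rad(89.25)
delta([.61,.027,.18],h)
E
```

```text
green [ 0.43894931 -0.33307629  0.05501654] red [ 0.46244839 -0.40041723  0.05505171]
profile [(200, 142), (201, 143), (202, 143), (203, 143), (204, 143), (205, 143), (206, 140), (207, 102), (208, 71), (209, 79), (210, 124), (211, 142), (212, 144), (213, 144), (214, 144), (215, 144), (216, 144), (217, 144), (218, 144), (219, 144), (220, 144), (221, 144), (222, 144), (223, 144), (224, 144), (225, 143), (226, 138), (227, 160), (228, 167), (229, 165), (230, 165), (231, 165), (232, 165), (233, 165), (234, 165), (235, 165), (236, 164), (237, 154), (238, 127), (239, 123), (240, 127), (241, 127)]
[0.6144 0.0241 0.054 ]
[0.5627 0.0257 0.05  ]
[0.5788 0.1389 0.05  ]
[ 0.5599 -0.0851  0.05  ]Traceback (most recent call last):
  File "<stdin>", line 8, in <module>
  File "h.py", line 22, in delta
    print('t',o['clock'],'tcp',o['tcp_pos'].round(4),'delta',d.round(4),'roll',round(-(yawy-a),4),'F',o['contact_force'].round(1),'grip',o['grip_width'].round(4))
                                                                                                                                         ^^^^^^^^^^^^^^^^^^^^^
AttributeError: 'float' object has no attribute 'round'
```

```bash
sed -i "s/o\['grip_width'\].round(4)/round(o['grip_width'],4)/" h.py; python3 -c "
from h import *
delta([.588,.025,.18],np.deg2rad(89.25))"
```

```text
t 0.1 tcp [0.2695 0.6186 0.4038] delta [-0.5291 -0.417   0.0516] roll -0.3977 F [-0.6 -0.5 -0.6] grip 0.0857
```

Call:
carry_out(
  moves=[
    [-0.038,-0.03,0,-0.05,0],
    [-0.076,-0.06,0,-0.1,0],
    [-0.114,-0.09,0,-0.15,0],
    [-0.152,-0.12,0,-0.2,0],
    [-0.19,-0.15,0,-0.25,0],
    [-0.228,-0.18,0.01,-0.3,0],
    [-0.266,-0.21,0.02,-0.35,0],
    [-0.29,-0.228,0.02,-0.398,0],
  ],
  force=30,
)

```text
clock: 0.9
tcp_pos: [0.4454, 0.2897, 0.3832]
orientation: [-0.023, -3.14, 0.005]
contact_force: [-0.3, 0.3, -0.6]
grip_width: -0.0005
gripper_force: 0.0
```

```bash
python3 -c "
from h import *
delta([.588,.025,.18],np.deg2rad(89.25))"
```

```text
t 0.9 tcp [0.4454 0.2897 0.3832] delta [-0.1465 -0.2625  0.0308] roll -0.0017 F [-0.3  0.3 -0.6] grip -0.0005
```

Call:
carry_out(
  moves=[
    [-0.022,-0.04,0,0,0],
    [-0.044,-0.08,0,0,0],
    [-0.066,-0.12,0,0,0],
    [-0.088,-0.16,0,0,0],
    [-0.11,-0.2,0,0,0],
    [-0.132,-0.24,0.01,0,0],
    [-0.1465,-0.262,0.02,0,0],
    [-0.1465,-0.2625,0.03,0,0],
  ],
)

```text
clock: 1.7
tcp_pos: [0.5887, 0.0249, 0.3541]
orientation: [0.031, 3.141, -0.004]
contact_force: [-0.8, -0.1, -0.3]
grip_width: -0.0
gripper_force: 0.0
```

```bash
python3 -c "
from h import *
delta([.588,.025,.027],np.deg2rad(89.25))"
```

```text
t 1.7 tcp [0.5887 0.0249 0.3541] delta [0.0008 0.0005 0.1541] roll -0.0067 F [-0.8 -0.1 -0.3] grip -0.0
```

Call:
carry_out(
  moves=[
    [0.001,0,0.03,-0.007,0],
    [0.001,0,0.06,-0.007,0],
    [0.001,0,0.09,-0.007,0],
    [0.001,0,0.105,-0.007,0],
    [0.001,0,0.12,-0.007,0],
    [0.001,0,0.135,-0.007,0],
    [0.001,0,0.147,-0.007,0],
    [0.001,0,0.154,-0.007,0],
  ],
)

```text
clock: 2.5
tcp_pos: [0.5865, 0.0298, 0.1999]
orientation: [-0.009, -3.141, -0.0]
contact_force: [0.3, -0.7, 0.2]
grip_width: 0.0002
gripper_force: 0.0
```

Run:
```python
from h import *
for n,(y0,y1,x0,x1) in dict(scene=(190,390,240,500)).items():
    cv2.imwrite('pics/in.png',cv2.resize(r.grab_frame(n)[y0:y1,x0:x1,::-1],None,fx=3,fy=3))
delta([.588,.025,.027],np.deg2rad(89.25))
```

```text
t 2.55 tcp [0.5861 0.0297 0.1992] delta [-0.0019 -0.0047 -0.0008] roll 0.0074 F [ 0.3 -0.6 -0.6] grip -0.0
```

View pics/in.png

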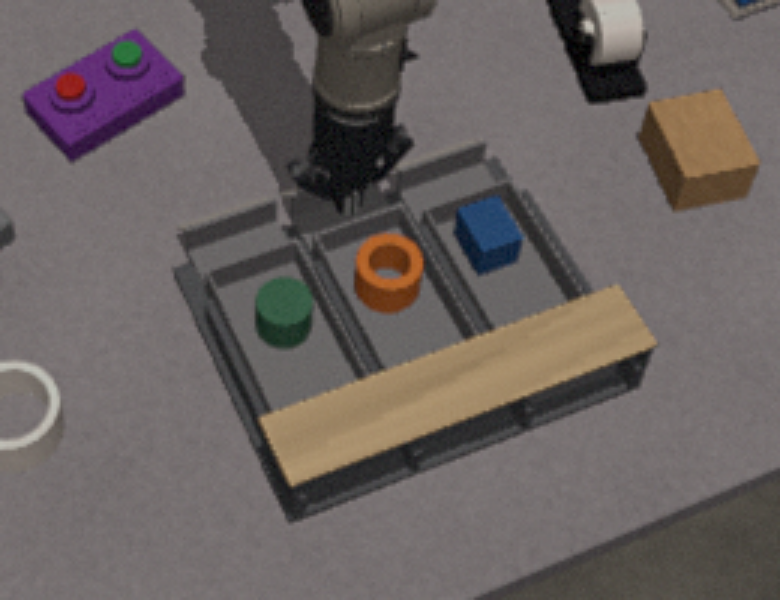

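The fingertips, at crop (352,205), sit in the middle tray's channel with no contact force. I'll start drawing gently.

Call:
carry_out(
  moves=[
    [0.004,-0.003,0,0,0],
    [0.008,-0.003,0,0,0],
    [0.011,-0.003,0,0,0],
    [0.014,-0.003,0,0,0],
    [0.017,-0.003,0,0,0],
    [0.02,-0.003,0,0,0],
    [0.023,-0.003,0,0,0],
    [0.026,-0.003,0,0,0],
  ],
)

```text
clock: 3.35
tcp_pos: [0.5604, 0.027, 0.2009]
orientation: [0.009, 3.141, 0.0]
contact_force: [2.4, -0.7, 1.5]
grip_width: 0.0002
gripper_force: 1.1
```

Call:
carry_out(
  moves=[
    [0.004,0,0,0,0],
    [0.008,0,0,0,0],
    [0.012,0,0,0,0],
    [0.016,0,0,0,0],
    [0.02,0,0,0,0],
    [0.024,0,0,0,0],
    [0.028,0,0,0,0],
    [0.032,0,0,0,0],
  ],
)

```text
clock: 4.15
tcp_pos: [0.5281, 0.0273, 0.2006]
orientation: [-0.009, -3.142, -0.0]
contact_force: [2.8, 2.0, 1.0]
grip_width: 0.0002
gripper_force: 1.1
```

Call:
carry_out(
  moves=[
    [0.003,0,0,0,0],
    [0.006,0,0,0,0],
    [0.009,0,0,0,0],
    [0.012,0,0,0,0],
    [0.015,0,0,0,0],
    [0.018,0,0,0,0],
    [0.02,0,0,0,0],
    [0.022,0,0,0,0],
  ],
)

```text
clock: 4.95
tcp_pos: [0.5063, 0.0271, 0.2007]
orientation: [-0.009, -3.141, 0.0]
contact_force: [2.7, 1.9, -0.6]
grip_width: -0.0002
gripper_force: 1.1
```

Call:
carry_out(
  moves=[
    [0.001,0,0,0,0],
    [0.002,0,0,0,0],
    [0.003,0,0,0,0],
    [0.004,0,0,0,0],
    [0.005,0,0,0,0],
    [0.006,0,0,0,0],
    [0.007,0,0,0,0],
    [0.008,0,0,0,0],
  ],
)

```text
clock: 5.75
tcp_pos: [0.501, 0.027, 0.2013]
orientation: [0.01, 3.134, 0.0]
contact_force: [12.6, -0.7, -9.6]
grip_width: -0.0
gripper_force: 6.4
```

The force rose to 12.6 N while the motion stalled, which means the tray is at its stop. I'll back off the lip, then lift.

Call:
carry_out(
  moves=[
    [0,0,0,0,0],
    [-0.008,0,0,0,0],
    [-0.016,0,0,0,0],
    [-0.02,0,0,0,0],
    [-0.02,0,-0.02,0,0],
    [-0.02,0,-0.05,0,0],
    [-0.02,0,-0.09,0,0],
    [-0.02,0,-0.13,0,0],
  ],
)

```text
clock: 6.55
tcp_pos: [0.5179, 0.0268, 0.3315]
orientation: [-0.01, -3.139, 0.001]
contact_force: [0.3, 0.5, -0.2]
grip_width: 0.0002
gripper_force: 0.0
```

```bash
python3 -c "
from h import *
delta([.438,-.334,.1],np.deg2rad(89.25))"
```

```text
t 6.55 tcp [0.5179 0.0268 0.3315] delta [ 0.0775 -0.3613  0.0589] roll 0.007 F [ 0.3  0.5 -0.2] grip 0.0002
```

Call:
carry_out(
  moves=[
    [0.011,-0.046,0,0,0],
    [0.022,-0.092,0,0,0],
    [0.033,-0.138,0,0,0],
    [0.044,-0.184,0,0,0],
    [0.055,-0.23,0,0,0],
    [0.066,-0.276,0,0,0],
    [0.073,-0.322,0,0.007,0],
    [0.0775,-0.361,0,0.007,0],
  ],
)

```text
clock: 7.35
tcp_pos: [0.4373, -0.3359, 0.3306]
orientation: [-0.023, -3.14, -0.0]
contact_force: [1.2, 0.2, 0.2]
grip_width: 0.0003
gripper_force: 0.0
```

Run:
```python
from h import *
im=r.grab_frame('top')[105:295,200:460,::-1]
cv2.imwrite('pics/out.png',cv2.resize(im,None,fx=3,fy=3))
delta([.4387,-.3335,.07],np.deg2rad(89.25))
```

```text
t 7.4 tcp [ 0.4356 -0.3421  0.3312] delta [-0.003   0.0091  0.0882] roll -0.0082 F [ 0.7 -5.8  1.1] grip -0.0
```

View pics/out.png

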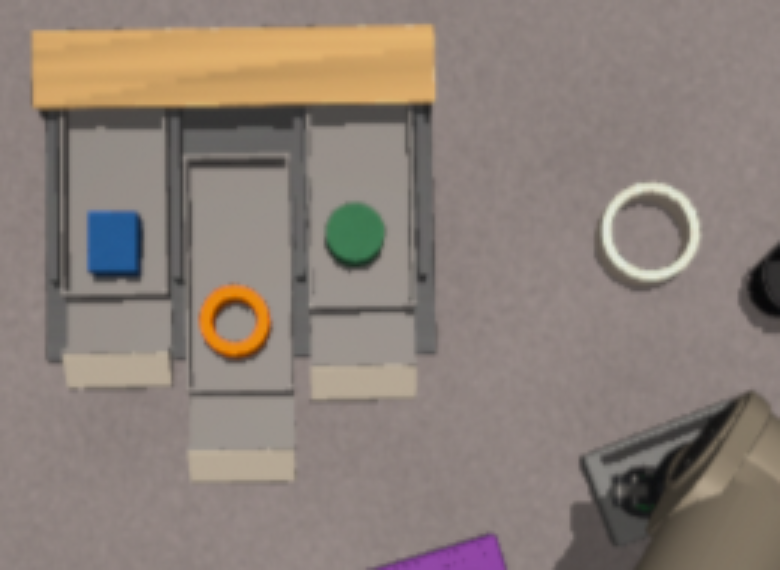

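Only the middle tray has moved (about 75 mm plus its initial travel, so it is at the stop) and its neighbours are unchanged. The gripper is over the green button. I'll descend part of the way and let it settle.

Call:
carry_out(
  moves=[
    [0,0,0.02,0,0],
    [0,0,0.04,0,0],
    [0,0,0.06,0,0],
    [0,0,0.075,0,0],
    [0,0,0.085,0,0],
    [0,0,0.088,0,0],
    [0,0,0.088,0,0],
    [0,0,0.088,0,0],
  ],
)

```text
clock: 8.2
tcp_pos: [0.4391, -0.3336, 0.2433]
orientation: [0.02, 3.141, -0.001]
contact_force: [0.3, 0.1, -0.0]
grip_width: -0.0003
gripper_force: 0.0
```

Run:
```python
from h import *
delta([.4387,-.3335,.055],np.deg2rad(89.25))
im=r.grab_frame('scene')[200:320,150:310,::-1]
cv2.imwrite('pics/btn.png',cv2.resize(im,None,fx=4,fy=4))
```

```text
t 8.2 tcp [ 0.4391 -0.3336  0.2433] delta [0.0004 0.0001 0.0153] roll 0.0002 F [ 0.3  0.1 -0. ] grip -0.0003
```

View pics/btn.png

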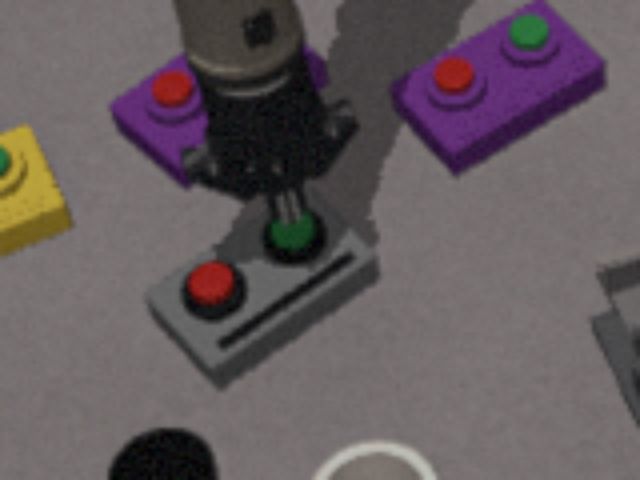

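The fingertip is centred over the green button of the grey console at crop (292,228), well clear of red at (212,283). Pressing slowly.

Call:
carry_out(
  moves=[
    [0,0,0.005,0,0],
    [0,0,0.009,0,0],
    [0,0,0.012,0,0],
    [0,0,0.014,0,0],
    [0,0,0.016,0,0],
    [0,0,0.018,0,0],
    [0,0,0.019,0,0],
    [0,0,0.02,0,0],
  ],
)

```text
clock: 9.05
tcp_pos: [0.4389, -0.3336, 0.2241]
orientation: [0.021, 3.141, 0.001]
contact_force: [-6.7, 5.6, 27.8]
grip_width: 0.0001
gripper_force: 14.1
```

Force rose to 28 N, well above the 5 N for full travel, so the button is bottomed. I'll release it and lift clear.

Call:
carry_out(
  moves=[
    [0,0,0,0,0],
    [0,0,-0.004,0,0],
    [0,0,-0.01,0,0],
    [0,0,-0.03,0,0],
    [0,0,-0.06,0,0],
    [0,0,-0.09,0,0],
    [0,0,-0.11,0,0],
    [0,0,-0.11,0,0],
  ],
)

```text
clock: 9.85
tcp_pos: [0.4396, -0.3343, 0.3355]
orientation: [0.021, 3.137, -0.004]
contact_force: [-0.2, 0.3, -0.1]
grip_width: -0.0002
gripper_force: 0.0
```

Run:
```python
from h import *
cv2.imwrite('pics/end.png',r.grab_frame('scene')[:,:,::-1])
delta([.4387,-.3335,.055],np.deg2rad(89.25))
```

```text
t 9.9 tcp [ 0.4392 -0.3338  0.3338] delta [0.0008 0.0004 0.1058] roll 0.0003 F [-0.   0.9 -0.4] grip -0.0002
```

View pics/end.png

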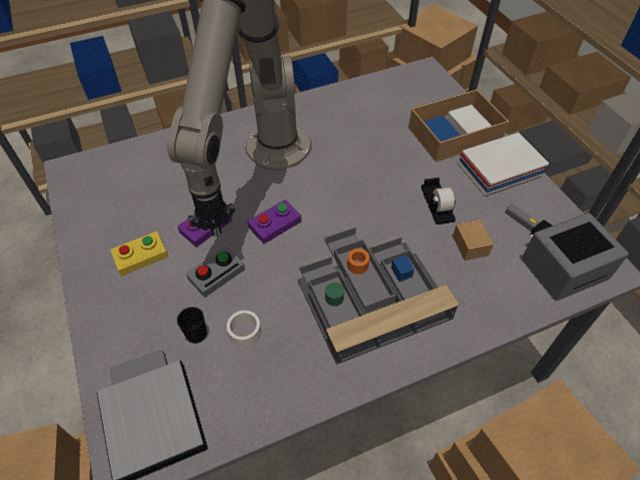

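The middle tray is out with the orange roll at (358,260). The green button is back up at (223,257), the arm is clear, and everything else is unmoved.

```bash
python3 -c "
from bench import r
print(r.hand_in())"
```

```text
the job is handed in; nothing more can be done
None
```

I drew the middle tray (tray1, with the orange roll) out until it stalled at its stop, then pressed the grey console's green button down (28 N) and let it come back up; the job is handed in, but the hand-in returned no verdict.

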